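Hold the glass ball to the lamp, a quarter turn round, in the upturned lid

ROBOT

A 6-joint arm with a two-finger parallel gripper is mounted at the origin on the work surface. World frame = base frame: x ahead of the robot, y to its left, z up, the work surface at z = 0. Lengths are in m, angles in degrees, forces in N, time in s.
With the tool pointing down it reaches from about 0.25 to 0.775 m from the base axis. Payload 4 kg.
Tool frame: the origin (TCP) lies at the very end of the fingers, on their centre line; the grasp point (between the pads) lies 19 mm behind it; z points along the fingers, y is the line along which they close (so a half turn about z gives the same grasp; the last joint's range is limited). The gripper opens to 85 mm and grips with 20 to 120 N. Pads are 22 mm wide; open, the fingers measure 114 mm over their backs; the gripper's body (76 mm by 85 mm) begins 54 mm behind the grasp point. The pads swing forward as they close: fully open they stand 13 mm farther back than shut.
Start: joints at [71.098, 4.996, 78.535, -0, 96.463, -5.907], TCP at [0.124, 0.536, 0.231] pointing down, gripper open.
Joint ranges: [-177.83, 177.83], [-43.37, 116.18], [15.69, 146.23], [-61.86, 241.86], [9.47, 152.12], [-147.06, 147.06]. Speed limits (degrees/s): [159.86, 159.86, 180, 180, 180, 180].

INTERFACE

Orientations are given as a 3x3 rotation matrix whose columns are the frame's x, y, z axes.
In Python, from workcell import ctrl gives the robot as it stands.
- The arm moves only by the tool apply_moves, never from a script. Its argument "commands" is text: rows parted by semicolons, each of 7 numbers parted by spaces: the turn, a rotation vector about the world's x, y, z in units of pi rad (1.0 is pi rad), then the shift along the world's x, y, z in units of 0.15 m (1.0 is 0.15 m), then the opening, from -1 (shut) to 1 (fully open). A call has 1 to 20 rows; each row shifts and turns the commanded pose from where the row before left it; what a row does not reach is not made up. A row lasts 1/10 s, in which the tool goes at most 50 mm and 8.59 degrees, less where a joint would pass 70% of its speed; a pose out of reach is approached as far as the arm can. A call with a number of a shift or a turn outside -1 to 1 is refused whole. A call with a gripper value outside its range is refused whole. The fingers move at their own pace and stop on an object; "newtons" is the grip in N (left out, the last holds). Time passes only in rows, so rows that do not move let the fingers close. It gives the time, the measured TCP pose, the force, the opening and the grip force at its end, in the units of the state.
- ctrl.state(): the state, without advancing time (a new reading comes with each control period).
- ctrl.capture(name): name is "side" or "top"; returns a dict with "image" (420x560x3 uint8, red, green, blue), "fx", "fy", "cx", "cy" (pixels), "k1" (the pictures are not rectified: a ray, as slopes to the right and down, at radius r is drawn at 1 + k1 r^2 times it, then the intrinsics apply), "extrinsics" (4x4, takes a point from world to camera coordinates). Camera axes: x right, y up, looking along -z (the intrinsics and any distortion apply to the point x, -y, -z); pixel columns grow to the right and rows downward; lengths in m; the calibration is good to about 2 mm. A picture is of the moment at which its call begins. There is no depth.
- ctrl.sign_off(): hands the job in; it is judged then, once.
Trained networks look in a picture, given as the dict that the camera call returned (one of the last four; its "shot" number tells which), for a name from the list of things; names that differ only in an ending like _2 or _b are one class to them, and where a whole thing is asked for, a point or a joint stands for the part that bears it (a point fixed in the world has none). Each returns a list of dicts, best first, with "confidence" (0 to 1); they miss things now and then, are a little off and sometimes report something else, mostly with a low value. They report only what shows in the picture. A call takes as long as a camera call. They do not tell look-alikes from the thing itself.
- ctrl.outline_of(picture, thing): "pixels" (420x560 bool, what is visible of it) and "location" ([column, row] in pixels, amid what is visible of it).
The state is a dict: "time_s": time; "qpos": joint angles; "qd": joint speeds; "joint_efforts": joint torques, N m; "tcp_pos": TCP position; "orientation": TCP orientation; "force": force on the tool from outside, world axes, zero at the start; "ft_torque": the same for the moment, N m; "grip_width": finger opening in m; "gripper_force": force on a finger pad.
Only numpy, scipy, OpenCV 4.12 (cv2) and the standard library are available. Lean on these libraries where they do the work, as an engineer would, in place of code of your own. Each camera call takes 0.05 s, during which the arm holds its last target. There are 200 camera calls.

TASK

Switch the lamp on by pushing its button fully down and letting it spring back; then take the upturned hexagonal lid with the loose glass ball in it off its chrome riser and carry it over to the lamp to look at the ball's other side. Finish still holding the lid in the gripper, level and still, over the middle of the lamp's round pad and about 10 cm above the tray, turned a quarter turn (either way) from how it lay on the riser. Keep the lid level and the ball in its middle all the while, and leave everything else on the trolley where it is.

Things in the scene. Friction and masses are not known exactly. Their poses are not given: they have to be found in the camera images.
- switch (a joint): The lamp's spring push switch: 0 = up, 0.006 m = fully down; it springs back when let go. A round white plastic button 26 mm in diameter in a low grey housing, standing on the lamp's base plate in the corner nearest the robot and to its right; fully down takes 4.5 N, straight down.
- switch_top (a point): Middle of the top face of the lamp's push switch (moves down with it). The button is 26 mm in diameter.
- lamp: Small table lamp, fixed: an aluminium base plate 150 x 160 mm (x, y), 12 mm thick, with an upright light panel in a dark frame, 14 mm thick, 150 mm wide, its top 90 mm above the tray, along the base plate's far (+x) edge. Origin: centre of the underside of the base plate, on the tray.
- lamp_pad (a point): Centre of the round dark rubber pad (68 mm in diameter, 1 mm thick) in the middle of the lamp's base plate, before the light panel: 20 mm to +y of the plate's centre, 12.5 mm above the tray.
- riser: Chrome riser, fixed: round foot 84 mm in diameter, thin stem, flat round top 44 mm in diameter, 50 mm above the tray. The lid lies loose and centred on it. Origin: centre of the foot, on the tray. At the start its x axis points the same way as the lid's pull tab.
- lid: White hard silicone jar lid upside down on the riser as a shallow dish: hexagonal, 62 mm across its parallel upright flats, 18 mm tall, wall 3 mm; inside, the floor falls at 6 degrees to the middle, 5 mm above the underside. 60 g. Origin: centre of the underside; z up; x to the corner with the pull tab. Flats face 30, 90, 150, 210, 270, 330 degrees from x; grip any facing pair from above.
- lid_tab (a point): Outer end of the lid's only pull tab, 54 mm from the lid's middle along its x, 15 mm above its underside. The tab sticks out 20 mm from a corner, 10 mm wide, 6 mm thick; the pair of flats along the lid's y is clear of it.
- ball_center (a point): Centre of the glass ball, 22 mm in diameter, 14 g, loose in the middle of the lid; at rest there its centre is 16 mm above the lid's underside, its top 27 mm above it.
- jar: Bystander, loose: hexagonal glass jar in a chrome wire stand, 88 mm across, 110 mm tall. Origin: centre of the underside.
- squeezer: Bystander, loose: plastic lemon squeezer, round, 88 mm across with a short handle, 41 mm tall. Origin: centre of the underside.
- dipper: Bystander, loose: wooden honey dipper lying down, 150 mm long, 28 mm thick. Origin: mid-length, on the tray; x along it.
- mug: Bystander, loose: white mug, 76 mm across, 85 mm tall. Origin: centre of the underside.
- spoon: Bystander, loose: wooden spoon lying down, 190 mm long. Origin: underside, x along it.
Mind the look-alikes: they are no part of the job. Of the things like the riser, leave any that is orange or pink; of the rest the smaller one is meant.

How it is judged (in metres and radians):
On the way, in this order (a step that is already met when the one before it is completed fails the run):
1. the lamp's button is pressed fully down (value of joint switch above 0.0045 m), for 0.05 s.
2. the button is released and has sprung back up (value of joint switch below 0.0015 m), for 0.1 s.
3. the lid is lifted clear of the riser with the ball in its middle (height (world z) of lid above 0.07 m and contact force between lid and riser below 0.05 N and horizontal distance between ball_center and lid below 0.01 m), for 0.2 s.
At the end, for the whole second after the job is handed in: Fingers hold the lid, nothing else carries it: underside 75-150 mm above the tray, middle within 30 mm of the pad's centre in plan, tab 90 deg (either way, +-0.15 rad) from its start, level within 0.08 rad, still (0.02 m/s, 0.15 rad/s), ball within 7 mm of its middle; the button is up (<1.5 mm) (value of joint switch below 0.0015 m and contact force between the fingers and lid above 1 N and contact force between lid and lamp below 0.05 N and contact force between lid and riser below 0.05 N and height (world z) of lid between 0.075 and 0.15 m and horizontal distance between lid and lamp_pad below 0.03 m and angle between the x axis of lid and the y axis of riser, either way round below 0.15 rad and angle between lid's own z axis and vertical below 0.08 rad and horizontal distance between ball_center and lid below 0.007 m and z of ball_center in the frame of lid between 0.01 and 0.022 m and linear speed of lid below 0.02 m/s and angular speed of lid below 0.15 rad/s); the arm keeps its last pose, push and grip.
It fails at once if the ball runs more than 13 mm from the middle of the lid (horizontal distance between ball_center and lid above 0.013 m).
It fails at once if the lid is tilted by more than 0.2 rad (angle between lid's own z axis and vertical above 0.2 rad).
It fails at once if the lamp's button is pushed again once the lid is off the riser (height (world z) of lid above 0.07 m and value of joint switch above 0.0045 m).
It fails at once if a bystander on the tray is moved by more than 25 mm (distance of any of jar, squeezer, dipper, mug, spoon from where it was at the start of the episode above 0.025 m).
It also fails if it takes over 72 s, if anything falls off the work surface, if the arm or the gripper's body presses on something with over 40 N, if the wrist force passes 120 N, or if a joint passes its speed limit or range.

## Working session

There is one attempt and no reset: what is moved stays moved. The work goes in short steps, Python scripts to look and compute and a tool call to move; the robot and the scene stay as the last step left them, time stands still between calls to the robot, and variables do not carry over. Pictures are saved under pics/ and viewed, at most 10 in all, crops included, and the job is handed in when it is done.

Besides the shell and the picture viewer there is one more tool, called after "Emit:" as name(argument=value, ...), one argument or row to a line, values as JSON. apply_moves: Moves the arm, as the interface text tells. Its arguments: {"type":"object","properties":{"commands":{"type":"string"},"newtons":{"type":"number"}},"required":["commands"]}

```bash
mkdir -p pics; cat > h.py <<'E'
import numpy as np, cv2
from workcell import ctrl
def ray(p,uv):
    a=np.array([(uv[0]-p['cx'])/p['fx'],(uv[1]-p['cy'])/p['fy']]);s=a.copy()
    for _ in range(20): s=a/(1+p['k1']*(s@s))
    E=np.array(p['extrinsics']);R=E[:3,:3];o=-R.T@E[:3,3]
    return o,R.T@np.array([s[0],-s[1],-1.])
def at(p,uv,z):
    o,d=ray(p,uv);return o+d*(z-o[2])/d[2]
def proj(p,X):
    E=np.array(p['extrinsics']);c=E[:3,:3]@np.array(X)+E[:3,3]
    s=np.array([c[0],-c[1]])/-c[2];s=s*(1+p['k1']*(s@s))
    return np.array([s[0]*p['fx']+p['cx'],s[1]*p['fy']+p['cy']])
def tri(p,a,q,b):
    o,d=ray(p,a);u,e=ray(q,b);t=np.linalg.lstsq(np.c_[d,-e],u-o,rcond=None)[0]
    A=o+d*t[0];B=u+e*t[1];return (A+B)/2,np.linalg.norm(A-B)
def save(p,n): cv2.imwrite('pics/'+n,np.array(p['image'])[:,:,::-1])
E
python3 - <<'E'
from h import *
P={n:ctrl.capture(n) for n in('top','side')}
for n,p in P.items():
    save(p,n+'0.png')
    print(n,'cam',np.round(ray(p,(p['cx'],p['cy']))[0],3),p['k1'])
    for t in ('switch_top','lamp','lamp_pad','riser','lid','lid_tab','ball_center','jar','squeezer','dipper','mug','spoon'):
        for r in ctrl.outline_of(p,t)[:3]:
            u=r['location'];print(n,t,round(r['confidence'],2),np.round(u),int(np.sum(r['pixels'])),np.round(at(p,u,.02)[:2],3))
E
```

```text
top cam [ 0.457 -0.031  1.012] -0.04204305523870601
top switch_top 0.47 [178. 231.] 110 [0.48  0.185]
top lamp 0.86 [151. 210.] 5201 [0.527 0.248]
top lamp_pad 0.58 [152. 210.] 5072 [0.526 0.245]
top lamp_pad 0.47 [359. 215.] 683 [ 0.516 -0.216]
top riser 0.89 [420. 199.] 1742 [ 0.552 -0.355]
top riser 0.77 [350. 163.] 1038 [ 0.634 -0.198]
top riser 0.63 [428. 263.] 2010 [ 0.409 -0.369]
top lid 0.67 [260. 110.] 1402 [0.756 0.007]
top lid 0.65 [174. 228.] 81 [0.488 0.194]
top lid 0.58 [361. 216.] 687 [ 0.516 -0.22 ]
top lid_tab 0.58 [358. 210.] 676 [ 0.527 -0.215]
top lid_tab 0.29 [150. 210.] 5257 [0.528 0.251]
top ball_center 0.62 [267. 238.] 411 [ 0.465 -0.011]
top ball_center 0.53 [362. 224.] 77 [ 0.497 -0.222]
top jar 0.88 [260. 109.] 1478 [0.758 0.008]
top jar 0.55 [176. 228.] 111 [0.488 0.19 ]
top squeezer 0.78 [266. 161.] 1260 [ 0.638 -0.008]
top dipper 0.57 [266. 236.] 412 [ 0.469 -0.009]
top mug 0.76 [364. 299.] 1453 [ 0.33  -0.224]
top spoon 0.61 [140. 327.] 878 [0.271 0.267]
side cam [ 0.09  -0.706  0.572] -0.10513452046825837
side lamp 0.74 [220. 171.] 2129 [0.541 0.262]
side lamp_pad 0.91 [219. 170.] 2041 [0.541 0.264]
side riser 0.82 [371. 291.] 2009 [ 0.541 -0.37 ]
side riser 0.64 [328. 333.] 3159 [ 0.404 -0.397]
side riser 0.61 [302. 265.] 705 [ 0.479 -0.23 ]
side lid 0.97 [307. 248.] 616 [ 0.523 -0.19 ]
side lid_tab 0.79 [306. 245.] 634 [ 0.528 -0.182]
side ball_center 0.57 [304. 238.] 70 [ 0.54  -0.157]
side jar 0.59 [325. 175.] 1088 [0.783 0.046]
side squeezer 0.76 [300. 202.] 554 [ 0.63  -0.027]
side dipper 0.81 [246. 223.] 253 [ 0.464 -0.025]
side mug 0.31 [300. 200.] 591 [ 0.635 -0.022]
side spoon 0.57 [147. 200.] 355 [0.297 0.232]
```

View pics/top0.png

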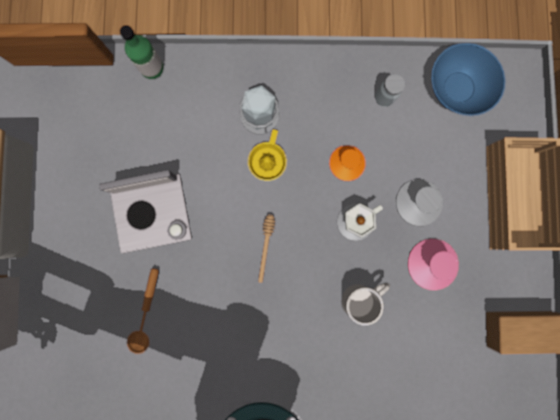

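View pics/side0.png

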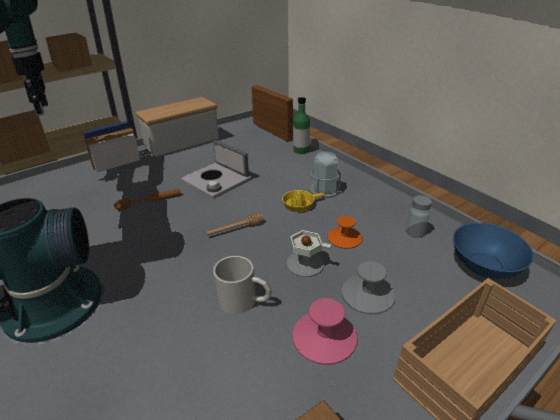

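The top view shows the lamp at (151,210), with its button at (177,230) and pad at (141,215). The lid with the ball is at (360,220), tab towards (380,209). In the side view the lid is at (306,243) and the button at (213,186). I'll zoom in on both.

```bash
python3 - <<'E'
from h import *
T=cv2.imread('pics/top0.png');S=cv2.imread('pics/side0.png')
def c(I,x,y,w,h): return cv2.resize(I[y:y+h,x:x+w],(400,300),interpolation=cv2.INTER_CUBIC)
cv2.imwrite('pics/z.png',np.vstack([np.hstack([c(T,325,185,80,60),c(T,105,165,100,75)]),np.hstack([c(S,270,220,80,60),c(S,175,140,80,60)])]))
E
```

```text
(no output)
```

View pics/z.png

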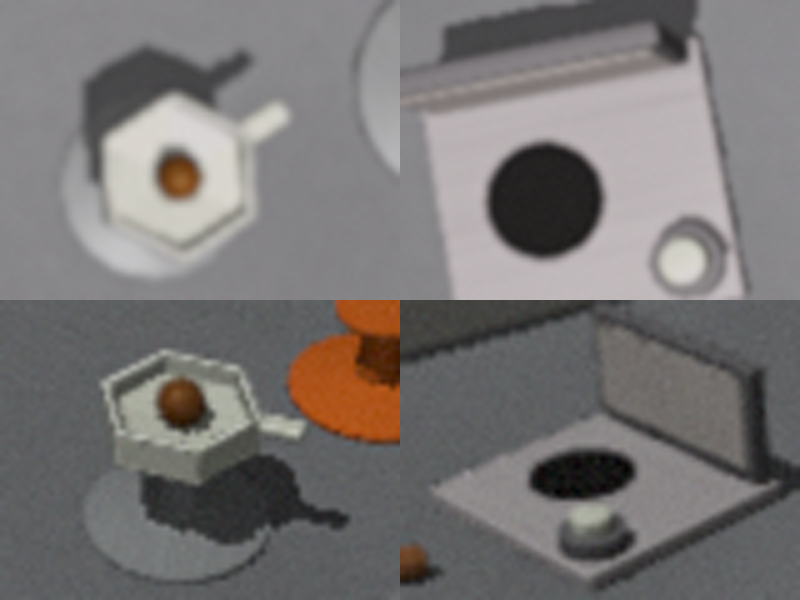

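```bash
python3 - <<'E'
from h import *
T=ctrl.capture('top');S=ctrl.capture('side')
for n,a,b in (('ball',(360.2,220),(306,240.2)),('pad',(141.1,214.6),(211,174.6)),('btn',(175.4,229.6),(212.6,183)),('tab',(381.4,207.8),(329.3,245.9))):
    X,e=tri(T,a,S,b);print(n,X.round(4),round(e,4))
c=at(T,(360.4,219),.068);t=at(T,(381.4,207.8),.065);print('lidrim',c,'tab deg',np.degrees(np.arctan2(*(t-c)[1::-1])),np.linalg.norm((t-c)[:2]))
h=np.array([(175,92),(243,125),(255,215),(183,250),(103,210),(103,130)])/5+[324.6,184.6]
print(np.round([at(T,u,.068)[:2] for u in h],3))
print('ball z.066',at(T,(360.2,220),.066),'pad',at(T,(141.1,214.6),.0125),'btn',at(T,(175.4,229.6),.03))
# lamp plate right edge
a=at(T,(105+300/4-.4,165+40/4),.012);b=at(T,(105+345/4-.4,165+290/4),.012);print('lamp x dir',np.degrees(np.arctan2(*(a-b)[1::-1])))
q=at(T,(105+0/4,165+95/4),.09);r=at(T,(105+250/4,165+28/4),.09);print('panel dir',np.degrees(np.arctan2(*(q-r)[1::-1])))
s=ctrl.state();print(s['qpos'],s['orientation'],s['force'],s['time_s'])
E
```

```text
ball [ 0.5034 -0.2103  0.0636] 0.0003
pad [0.5165 0.2728 0.0096] 0.0013
btn [0.4825 0.1906 0.0286] 0.0014
tab [ 0.5294 -0.2558  0.0651] 0.0001
lidrim [ 0.50522265 -0.20980766  0.068     ] tab deg -62.29059518391843 0.052013636257980916
[[ 0.539 -0.209]
 [ 0.525 -0.237]
 [ 0.487 -0.242]
 [ 0.472 -0.211]
 [ 0.489 -0.177]
 [ 0.523 -0.178]]
ball z.066 [ 0.50319489 -0.20973198  0.066     ] pad [0.51687765 0.27161658 0.0125    ] btn [0.48307238 0.19001105 0.03      ]
lamp x dir 11.259799194120456
panel dir 105.27539832419072
[ 7.10980021e+01  4.99502000e+00  7.85365320e+01 -1.69026937e-03
  9.64644832e+01 -5.90674432e+00] [[-9.74387949e-01  2.24873572e-01  5.01497398e-05]
 [ 2.24873574e-01  9.74387948e-01  5.59720639e-05]
 [-3.62786641e-05  6.58158557e-05 -9.99999997e-01]] [ 0.57949766 -0.35585466 -0.27022478] 1.4
```

Emit:
apply_moves(
  commands="0 0 0 0.171 -0.1645 0 -1;0 0 0 0.171 -0.1645 0 -1;0 0 0 0.171 -0.1645 0 -1;0 0 0 0.171 -0.1645 0 -1;0 0 0 0.171 -0.1645 0 -1;0 0 0 0.171 -0.1645 0 -1;0 0 0 0.171 -0.1645 0 -1;0 0 0 0.171 -0.1645 0 -1;0 0 0 0.171 -0.1645 0 -1;0 0 0 0.171 -0.1645 0 -1;0 0 0 0.171 -0.1645 0 -1;0 0 0 0.171 -0.1645 0 -1;0 0 0 0.171 -0.1645 0 -1;0 0 0 0.171 -0.1645 0 -1;0 0 0 0 0 -0.25 -1;0 0 0 0 0 -0.25 -1;0 0 0 0 0 -0.25 -1;0 0 0 0 0 -0.25 -1;0 0 0 0 0 -0.1 -1;0 0 0 0 0 0 -1",
  newtons=30,
)

```text
time_s: 3.4
tcp_pos: [0.4803, 0.1897, 0.0629]
orientation: [[-0.974, 0.225, -0.007], [0.225, 0.974, -0.002], [0.006, -0.003, -1.0]]
force: [-1.4, -0.9, 0.6]
grip_width: -0.0002
gripper_force: 0.0
```

Emit:
apply_moves(
  commands="0 0 0 0 0 -0.09 -1;0 0 0 0 0 -0.08 -1;0 0 0 0 0 0 -1;0 0 0 0 0 0 -1",
)

```text
time_s: 3.8
tcp_pos: [0.4829, 0.1905, 0.041]
orientation: [[-0.974, 0.225, 0.0], [0.225, 0.974, 0.0], [-0.0, 0.0, -1.0]]
force: [0.3, 0.7, 1.1]
grip_width: -0.0002
gripper_force: 0.0
```

```bash
python3 - <<'E'
from h import *
T=ctrl.capture('top');S=ctrl.capture('side')
T0=cv2.imread('pics/top0.png')
def c(I,x,y,w,h): return cv2.resize(np.array(I)[y:y+h,x:x+w,::-1],(400,300),interpolation=cv2.INTER_CUBIC)
cv2.imwrite('pics/z1.png',np.hstack([c(T['image'],105,165,100,75),c(S['image'],175,140,80,60)]))
s=ctrl.state();print(s['tcp_pos'],s['force'])
E
```

```text
[0.48340017 0.1906525  0.04165867] [ 0.13785021 -1.06921655 -0.07949027]
```

View pics/z1.png

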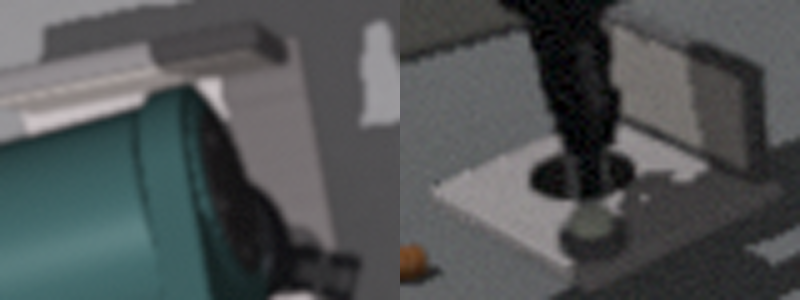

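The fingertip is just above the button: in the side view the tip is at about (590,200) and the button at (592,220). Pressing down now.

Emit:
apply_moves(
  commands="0 0 0 0 0 -0.06 -1;0 0 0 0 0 -0.03 -1;0 0 0 0 0 -0.02 -1;0 0 0 0 0 -0.014 -1;0 0 0 0 0 0 -1",
)

```text
time_s: 4.4
tcp_pos: [0.4841, 0.1909, 0.0276]
orientation: [[-0.974, 0.225, 0.003], [0.225, 0.974, 0.001], [-0.003, 0.001, -1.0]]
force: [-8.8, -3.6, 25.9]
grip_width: -0.0
gripper_force: 12.8
```

Emit:
apply_moves(
  commands="0 0 0 0 0 0.035 -1;0 0 0 0 0 0 -1;0 0 0 0 0 0 -1",
)

```text
time_s: 4.7
tcp_pos: [0.4841, 0.1908, 0.0284]
orientation: [[-0.974, 0.225, 0.003], [0.225, 0.974, 0.001], [-0.003, 0.002, -1.0]]
force: [2.4, 0.9, 4.3]
grip_width: -0.0002
gripper_force: 2.1
```

Emit:
apply_moves(
  commands="0 0 0 0 0 0.02 -1;0 0 0 0 0 0 -1;0 0 0 0 0 0 -1",
)

```text
time_s: 5.0
tcp_pos: [0.483, 0.1905, 0.0304]
orientation: [[-0.974, 0.225, 0.0], [0.225, 0.974, 0.0], [-0.0, 0.0, -1.0]]
force: [2.3, 0.6, 3.3]
grip_width: 0.0
gripper_force: 1.5
```

Emit:
apply_moves(
  commands="0 0 0 0 0 0.02 -1;0 0 0 0 0 0 -1;0 0 0 0 0 0 -1",
)

```text
time_s: 5.3
tcp_pos: [0.4822, 0.1903, 0.033]
orientation: [[-0.974, 0.225, -0.001], [0.225, 0.974, -0.0], [0.001, -0.001, -1.0]]
force: [0.7, 0.6, 1.4]
grip_width: -0.0003
gripper_force: 0.9
```

Emit:
apply_moves(
  commands="0 0 0 0 0 0.275 -1;0 0 0 0 0 0.275 -1;0 0 0 0 0 0.275 -1;0 0 0 0 0 0.275 -1;0 0 -0.01885 0.0101 -0.1905 0 1;0 0 -0.01885 0.0101 -0.1905 0 1;0 0 -0.01885 0.0101 -0.1905 0 1;0 0 -0.01885 0.0101 -0.1905 0 1;0 0 -0.01885 0.0101 -0.1905 0 1;0 0 -0.01885 0.0101 -0.1905 0 1;0 0 -0.01885 0.0101 -0.1905 0 1;0 0 -0.01885 0.0101 -0.1905 0 1;0 0 -0.01885 0.0101 -0.1905 0 1;0 0 -0.01885 0.0101 -0.1905 0 1;0 0 -0.01885 0.0101 -0.1905 0 1;0 0 -0.01885 0.0101 -0.1905 0 1;0 0 -0.01885 0.0101 -0.1905 0 1;0 0 -0.01885 0.0101 -0.1905 0 1;0 0 0 0 0 0 1;0 0 0 0 0 0 1",
)

```text
time_s: 7.3
tcp_pos: [0.5031, -0.2094, 0.197]
orientation: [[-0.492, 0.871, -0.003], [0.871, 0.492, 0.002], [0.004, -0.001, -1.0]]
force: [0.6, -0.1, 0.2]
grip_width: 0.0854
gripper_force: 0.0
```

```bash
python3 - <<'E'
from h import *
s=ctrl.state();print(s['time_s'],s['tcp_pos'],s['orientation'],s['qpos'],s['grip_width'])
S=ctrl.capture('side');I=np.array(S['image'])[:,:,::-1].copy()
cv2.imwrite('pics/s2.png',cv2.resize(I[110:290,190:430],(800,600),interpolation=cv2.INTER_CUBIC))
E
```

```text
7.3 [ 0.5030839  -0.20937676  0.19704749] [[-0.49190366  0.8706445  -0.00299103]
 [ 0.87064258  0.4919106   0.00233817]
 [ 0.00350703 -0.00145396 -0.99999279]] [-2.85798300e+01  5.02463834e+00  8.23873570e+01  3.57040164e-02
  9.28025838e+01 -5.80442765e+01] 0.08543022153385016
```

View pics/s2.png

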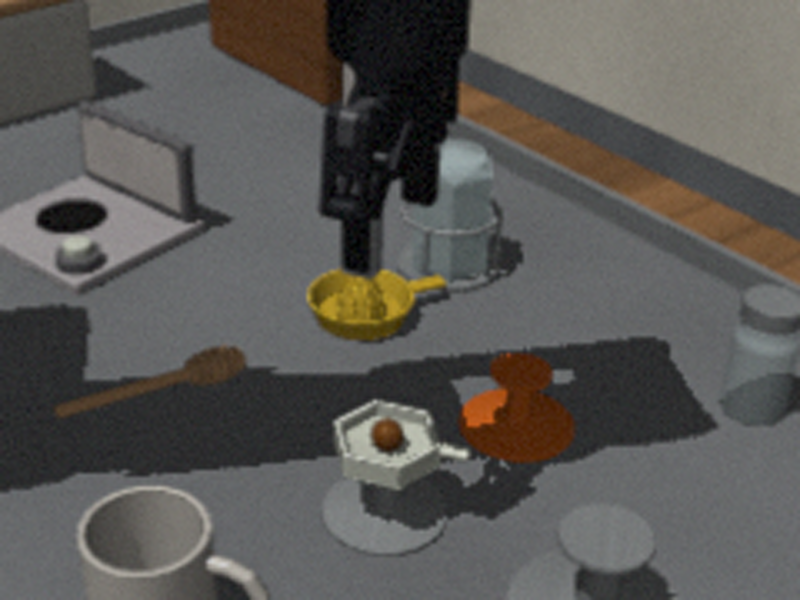

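The open gripper is above the lid. The ball sits in the middle at (387,434), and the button looks up at (77,245). Going down.

Emit:
apply_moves(
  commands="0 0 0 0 0 -0.2 1;0 0 0 0 0 -0.2 1;0 0 0 0 0 -0.2 1;0 0 0 0 0 -0.2 1;0 0 0 0 0 -0.15 1;0 0 0 0 0 -0.1 1;0 0 0 0 0 -0.017 1;0 0 0 0 0 0 1;0 0 0 0 0 0 1",
)

```text
time_s: 8.25
tcp_pos: [0.5051, -0.2099, 0.0401]
orientation: [[-0.493, 0.87, 0.003], [0.87, 0.493, -0.001], [-0.002, 0.002, -1.0]]
force: [1.2, -0.4, -0.4]
grip_width: 0.0855
gripper_force: 0.0
```

```bash
python3 - <<'E'
from h import *
s=ctrl.state();print(s['tcp_pos'],s['force'])
S=ctrl.capture('side');T=ctrl.capture('top')
def c(p,x,y,w,h): return cv2.resize(np.array(p['image'])[y:y+h,x:x+w,::-1],(400,300),interpolation=cv2.INTER_CUBIC)
cv2.imwrite('pics/s3.png',np.hstack([c(T,325,185,80,60),c(S,270,205,80,60)]))
E
```

```text
[ 0.50509533 -0.20986646  0.04009331] [ 1.22084285 -0.42133748 -0.43800409]
```

View pics/s3.png

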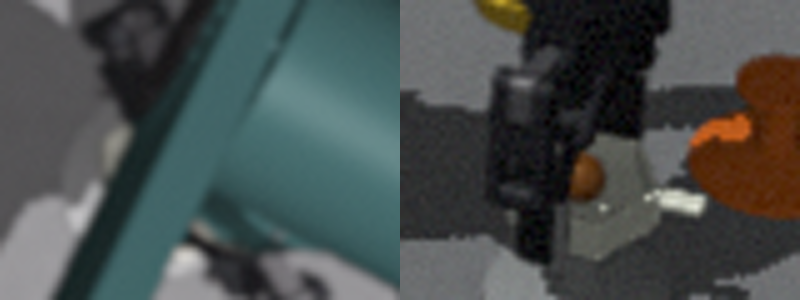

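The fingers straddle the lid, and its tab is clear of them at (680,200). Closing gently.

Emit:
apply_moves(
  commands="0 0 0 0 0 0 0.75;0 0 0 0 0 0 0.66;0 0 0 0 0 0 0.62;0 0 0 0 0 0 0.59;0 0 0 0 0 0 0.56;0 0 0 0 0 0 0.54;0 0 0 0 0 0 0.52;0 0 0 0 0 0 0.5;0 0 0 0 0 0 0.48;0 0 0 0 0 0 0.46;0 0 0 0 0 0 0.43;0 0 0 0 0 0 0.38;0 0 0 0 0 0 0.3;0 0 0 0 0 0 0;0 0 0 0 0 0 0",
  newtons=30,
)

```text
time_s: 9.85
tcp_pos: [0.5043, -0.2096, 0.0387]
orientation: [[-0.492, 0.87, 0.001], [0.87, 0.492, -0.0], [-0.001, 0.001, -1.0]]
force: [0.7, -0.0, 3.1]
grip_width: 0.0616
gripper_force: 32.8
```

Emit:
apply_moves(
  commands="0 0 0 0 0 0.01 0;0 0 0 0 0 0.02 0;0 0 0 0 0 0.03 0;0 0 0 0 0 0.04 0;0 0 0 0 0 0.05 0;0 0 0 0 0 0.05 0;0 0 0 0 0 0.05 0;0 0 0 0 0 0.04 0;0 0 0 0 0 0.03 0;0 0 0 0 0 0.02 0;0 0 0 0 0 0.015 0;0 0 0 0 0 0.01 0;0 0 0 0 0 0 0;0 0 0 0 0 0 0;0 0 0 0 0 0 0",
)

```text
time_s: 11.35
tcp_pos: [0.5038, -0.2095, 0.0929]
orientation: [[-0.492, 0.87, -0.0], [0.87, 0.492, 0.0], [0.001, -0.0, -1.0]]
force: [0.8, -0.4, -0.3]
grip_width: 0.0613
gripper_force: 32.5
```

```bash
python3 - <<'E'
from h import *
s=ctrl.state();print(s['tcp_pos'],s['force'])
S=ctrl.capture('side')
cv2.imwrite('pics/s4.png',cv2.resize(np.array(S['image'])[190:290,240:380,::-1],(700,500),interpolation=cv2.INTER_CUBIC))
for t in('ball_center','lid','lid_tab'):
    for r in ctrl.outline_of(S,t)[:2]: print(t,r['confidence'],r['location'])
E
```

```text
[ 0.5038348  -0.20948502  0.09287319] [ 0.7779127  -0.41366906 -0.26601656]
ball_center 0.42 [307.0, 221.0]
ball_center 0.42 [333.4, 180.6]
lid 0.64 [316.3, 226.4]
lid_tab 0.76 [314.3, 225.1]
lid_tab 0.44 [241.6, 222.5]
```

View pics/s4.png

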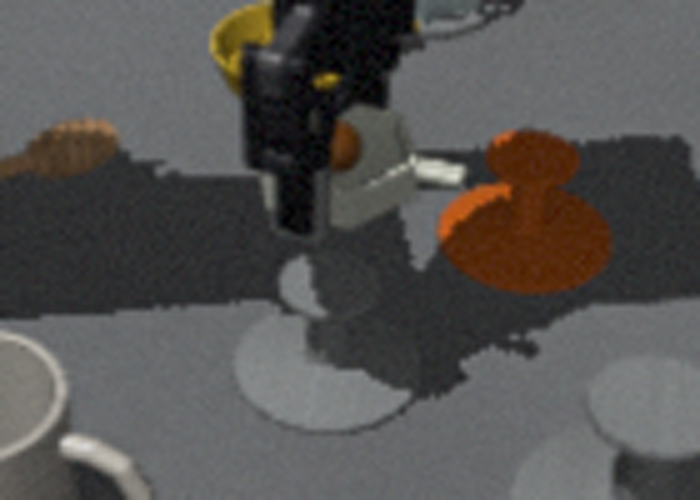

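The lid is clear of the riser and level, with the ball near its middle at (345,145). Now carrying it over with a slow ramp while turning it +90°.

Emit:
apply_moves(
  commands="0 0 0.0006 0.0001 0.0039 0 0;0 0 0.0018 0.0003 0.0116 0 0;0 0 0.003 0.0005 0.0193 0 0;0 0 0.0042 0.0007 0.027 0 0;0 0 0.0054 0.0009 0.0347 0 0;0 0 0.0066 0.0011 0.0424 0 0;0 0 0.0078 0.0013 0.0501 0 0;0 0 0.009 0.0015 0.0578 0 0;0 0 0.0096 0.0017 0.0617 0 0;0 0 0.0096 0.0017 0.0617 0 0;0 0 0.0096 0.0017 0.0617 0 0;0 0 0.0096 0.0017 0.0617 0 0;0 0 0.0096 0.0017 0.0617 0 0;0 0 0.0096 0.0017 0.0617 0 0;0 0 0.0096 0.0017 0.0617 0 0;0 0 0.0096 0.0017 0.0617 0 0;0 0 0.0096 0.0017 0.0617 0 0;0 0 0.0096 0.0017 0.0617 0 0;0 0 0.0096 0.0017 0.0617 0 0;0 0 0.0096 0.0017 0.0617 0 0",
)

```text
time_s: 13.55
tcp_pos: [0.508, -0.0607, 0.0932]
orientation: [[-0.841, 0.54, 0.0], [0.54, 0.841, 0.0], [-0.0, 0.0, -1.0]]
force: [-0.5, 0.3, -1.4]
grip_width: 0.0614
gripper_force: 32.5
```

Emit:
apply_moves(
  commands="0 0 0.0096 0.0017 0.0617 0 0;0 0 0.0096 0.0017 0.0617 0 0;0 0 0.0096 0.0017 0.0617 0 0;0 0 0.0096 0.0017 0.0617 0 0;0 0 0.0096 0.0017 0.0617 0 0;0 0 0.0096 0.0017 0.0617 0 0;0 0 0.0096 0.0017 0.0617 0 0;0 0 0.0096 0.0017 0.0617 0 0;0 0 0.0096 0.0017 0.0617 0 0;0 0 0.0096 0.0017 0.0617 0 0;0 0 0.0096 0.0017 0.0617 0 0;0 0 0.0096 0.0017 0.0617 0 0;0 0 0.0096 0.0017 0.0617 0 0;0 0 0.0096 0.0017 0.0617 0 0;0 0 0.0096 0.0017 0.0617 0 0;0 0 0.0096 0.0017 0.0617 0 0;0 0 0.0096 0.0017 0.0617 0 0;0 0 0.0096 0.0017 0.0617 0 0;0 0 0.0096 0.0017 0.0617 0 0;0 0 0.0096 0.0017 0.0617 0 0",
)

```text
time_s: 15.55
tcp_pos: [0.5131, 0.1244, 0.0932]
orientation: [[-0.999, -0.032, -0.0], [-0.032, 0.999, 0.0], [0.0, 0.0, -1.0]]
force: [-0.3, -0.2, -0.8]
grip_width: 0.0616
gripper_force: 32.5
```

Emit:
apply_moves(
  commands="0 0 0.0096 0.0017 0.0617 0 0;0 0 0.0096 0.0017 0.0617 0 0;0 0 0.0096 0.0017 0.0617 0 0;0 0 0.0096 0.0017 0.0617 0 0;0 0 0.0096 0.0017 0.0617 0 0;0 0 0.0096 0.0017 0.0617 0 0;0 0 0.0096 0.0017 0.0617 0 0;0 0 0.0096 0.0017 0.0617 0 0;0 0 0.0096 0.0017 0.0617 0 0;0 0 0.0096 0.0017 0.0617 0 0;0 0 0.0096 0.0017 0.0617 0 0;0 0 0.0096 0.0017 0.0617 0 0;0 0 0.009 0.0015 0.0578 0 0;0 0 0.0078 0.0013 0.0501 0 0;0 0 0.0066 0.0011 0.0424 0 0;0 0 0.0054 0.0009 0.0347 0 0;0 0 0.0042 0.0007 0.027 0 0;0 0 0.003 0.0005 0.0193 0 0;0 0 0.0018 0.0003 0.0116 0 0;0 0 0.0006 0.0001 0.0039 0 0",
)

```text
time_s: 17.55
tcp_pos: [0.5172, 0.2717, 0.0932]
orientation: [[-0.871, -0.49, -0.0], [-0.49, 0.871, 0.0], [0.0, 0.0, -1.0]]
force: [-0.2, -0.9, -1.4]
grip_width: 0.0616
gripper_force: 32.5
```

Emit:
apply_moves(
  commands="0 0 0 0 0 0 0;0 0 0 0 0 0 0;0 0 0 0 0 0 0;0 0 0 0 0 0 0;0 0 0 0 0 0 0;0 0 0 0 0 0 0;0 0 0 0 0 0 0;0 0 0 0 0 0 0;0 0 0 0 0 0 0;0 0 0 0 0 0 0",
)

```text
time_s: 18.55
tcp_pos: [0.5172, 0.2717, 0.0932]
orientation: [[-0.872, -0.49, 0.0], [-0.49, 0.872, 0.0], [-0.0, 0.0, -1.0]]
force: [0.6, -0.0, -0.8]
grip_width: 0.0615
gripper_force: 32.5
```

```bash
python3 - <<'E'
from h import *
s=ctrl.state();print(s['tcp_pos'],s['orientation'],s['force'],np.abs(s['qd']).max())
S=ctrl.capture('side');T=ctrl.capture('top')
def c(p,x,y,w,h): return cv2.resize(np.array(p['image'])[y:y+h,x:x+w,::-1],(400,300),interpolation=cv2.INTER_CUBIC)
cv2.imwrite('pics/s5.png',np.hstack([c(T,105,165,100,75),c(S,165,125,100,75)]))
R=np.array(s['orientation']);y=R[:2,1];print('tool y',np.degrees(np.arctan2(y[1],y[0])))
E
```

```text
[0.51715456 0.27170723 0.09319587] [[-8.71558936e-01 -4.90290750e-01  1.66552086e-05]
 [-4.90290744e-01  8.71558930e-01  1.34378099e-04]
 [-8.04003349e-05  1.08952539e-04 -9.99999991e-01]] [ 0.64818331 -0.01644033 -0.77738627] 0.08107135797510207
tool y 119.35969373774418
```

View pics/s5.png

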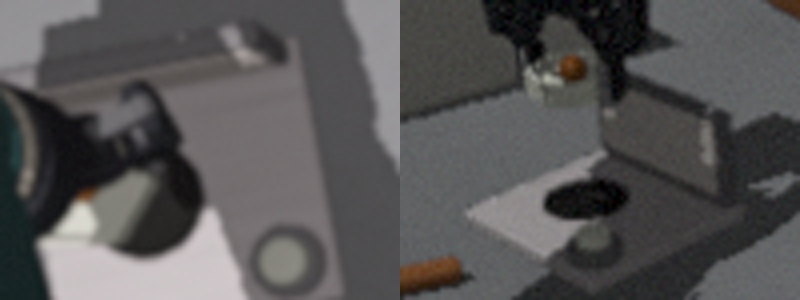

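The lid is held over the pad with the ball inside it at (572,68), and the button is up at (595,235). I'll do a last numeric check of the ball's place, then hand in.

```bash
python3 - <<'E'
from h import *
S=ctrl.capture('side');X=at(S,(207.6,141.6),.12);print(X,proj(S,(.517,.272,.12)))
if np.linalg.norm(X[:2]-[.517,.272])<.015: print(ctrl.sign_off())
E
```

```text
[0.51806997 0.27310307 0.12      ] [207.4405983  141.80909552]
the job is handed in; nothing more can be done
None
```

The job is handed in, though the hand-in gave no verdict: I pressed the lamp's button down and it came back up, and the arm now holds the lid level and still over the pad, turned 90° and about 10 cm above the tray, with the ball in its middle.

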